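# Load the full sample flask by heft and slide the tray into its corner

## Task

Of the three look-alike white sample flasks standing on the near table to the right of the steel tray (not the row at the back), one is full and the other two are empty: heft them to find the full one and stand it in the tray, leaving the two empty ones standing upright on the table outside the tray. Then push the loaded tray, flat on the table and the same way round as it lies, fully home into the aluminium corner stop, against both bars, with the flask still upright in it; do not disturb the other things standing near.

Things in the scene. Friction and masses are not known exactly. Their poses are not given: they have to be found in the camera images.
- flask_0: one of three white square sample flasks that look the same, grouped right of the tray (not the four at the back): body 50 x 43 mm (its x and y) and 41 mm high, neck 35 x 32 mm up to 64 mm, ribbed white cap 33 mm across from 67 to 87 mm, which is the place to grip from above. Sealed; the fill cannot be seen; an empty one weighs 60 to 90 g, the full one 270 to 370 g. Origin: centre of the underside, z up.
- flask_1: one of three white square sample flasks that look the same, grouped right of the tray (not the four at the back): body 50 x 43 mm (its x and y) and 41 mm high, neck 35 x 32 mm up to 64 mm, ribbed white cap 33 mm across from 67 to 87 mm, which is the place to grip from above. Sealed; the fill cannot be seen; an empty one weighs 60 to 90 g, the full one 270 to 370 g. Origin: centre of the underside, z up.
- flask_2: one of three white square sample flasks that look the same, grouped right of the tray (not the four at the back): body 50 x 43 mm (its x and y) and 41 mm high, neck 35 x 32 mm up to 64 mm, ribbed white cap 33 mm across from 67 to 87 mm, which is the place to grip from above. Sealed; the fill cannot be seen; an empty one weighs 60 to 90 g, the full one 270 to 370 g. Origin: centre of the underside, z up.
- tray: loose open stainless tray, 130 mm (x) by 150 mm (y) outside, 30 mm high, walls and floor 3 mm thick, about 350 g. Origin: centre of the underside. Starts turned at most about 0.2 rad from the world axes; it slides on the table with a drag of a few newtons.
- corner_stop: fixed stop of two aluminium angle bars 24 mm high meeting at a right angle. Origin: the inner corner, on the table. The long bar (360 mm) runs from there along its -y, its inner face looking along its -x to the robot; the short bar (130 mm) runs along its -x, its inner face looking along its -y. Turned at most 0.15 rad from the world axes. A low screwed flange lies outside the bars.
- tray_home (a point): point on the table where the tray's centre lies when the tray is fully home in the corner (65 mm along -x and 75 mm along -y from the inner corner); axes as the stop's: the tray's x lies along its x.
- beaker: bystander: clear beaker, 57 mm wide, 66 mm high. Origin: centre of the underside.
- dropper: bystander: small brown dropper bottle, 31 mm wide, 86 mm high. Origin: centre of the underside.
- slide_pack: bystander: small pack of slides, 78 x 28 x 20 mm. Origin: centre of the underside.

How it is judged:
By the outcome, as a careful person would: the job done as asked, in the order asked, and still so for the second after the job is handed in, with the robot touching nothing.
It also fails if it takes over 72 s, if anything falls off the work surface, if the arm or the gripper's body presses on something with over 40 N, if the wrist force passes 120 N, or if a joint passes its speed limit or range.

## Robot

A 7-joint arm with a two-finger parallel gripper is mounted at the origin on a cart in front of the work surface, level with it; the furniture and walls round the work are solid. World frame = base frame: x ahead of the robot, y to its left, z up, the work surface at z = 0. Lengths are in m, angles in rad, forces in N, time in s.
With the tool pointing down it reaches from about 0.425 to 0.95 m from the base axis. Payload 4.7 kg.
Tool frame: the origin (TCP) lies midway between the tips of the shut fingers; the grasp point (between the pads) lies 19 mm behind it; z points along the fingers, x is the direction in which the jaws open and shut, and the axes are right-handed (so a half turn about z gives the same grasp; the last joint's range is limited). The gripper opens to 87 mm and grips with 3 to 60 N. Pads are 19 mm wide; open, the fingers measure 117 mm over their backs; the gripper's body (75 mm by 190 mm) begins 51 mm behind the grasp point.
Start: joints at [1.306, 0.469, -0.049, 1.532, 0.024, 1.141, -0.082], TCP at [0.158, -0.656, 0.223] pointing down, gripper open.
Joint ranges: [-2.59, 2.59], [-0.33, 1.99], [-1.39, 1.29], [0.1, 2.45], [-1.04, 4.18], [0.21, 1.99], [-2.66, 2.66]. Speed limits (rad/s): [2.57, 2.57, 3.14, 3.14, 3.14, 3.14, 3.14].

## Interface

Orientations are given as [roll, pitch, yaw] about the fixed x, y, z axes, in that order (R = Rz(yaw) Ry(pitch) Rx(roll)).
In Python, from bench import observe, camera, sign_off gives the robot as it stands.
- The arm moves only by the shell command python3 -m jog 'ROWS' [OPENING] [FORCE]. ROWS is JSON, a list of rows, each a list of 2 entries, a list of its own where there are three numbers: the shift along the tool's x, y, z in m, then the turn, a rotation vector about the tool's x, y, z in rad. A call has 1 to 5 rows; each row shifts and turns the commanded pose from where the row before left it, along the tool's axes as they then stand; what a row does not reach is not made up. A row lasts 1/8 s, in which the tool goes at most 62.5 mm and 10.7 degrees, less where a joint would pass 70% of its speed; a pose out of reach is approached as far as the arm can. A call with a gripper value outside its range is refused whole. OPENING is the finger opening in m, from 0 to 0.087, set as the call begins (- or left out, the last holds). The fingers move at their own pace and stop on an object; FORCE is the grip in N (left out, the last holds). Time passes only in rows, so rows that do not move let the fingers close. It gives the time, the measured TCP pose, the force and the opening at its end, in the units of the state.
- observe(): the state, without advancing time (a new reading comes with each control period).
- camera(name): name is "scene" or "top" or "wrist"; returns a dict with "color" (480x640x3 uint8, red, green, blue), "depth" (480x640 float32, m along the optical axis (not along the pixel's ray), 0 where there is no reading), "vfov" (degrees; the focal length in pixels is half the picture's height over the tangent of half this angle, whatever the lens; pixels are square), "cx", "cy" (the principal point, pixels), "dist" ([k1, k2, p1, p2, k3] as OpenCV has them; the pictures are not rectified), "extrinsics" (4x4, takes a point from world to camera coordinates). Camera axes: x right, y up, looking along -z (the intrinsics and any distortion apply to the point x, -y, -z); pixel columns grow to the right and rows downward; lengths in m; the calibration is good to about 2 mm. A picture is of the moment at which its call begins.
- sign_off(): hands the job in, once; it reports no verdict.
The state is a dict: "t": time; "qpos": joint angles; "dq": joint speeds; "joint_torque": joint torques, N m; "tool_pos": TCP position; "tool_rot": TCP orientation; "ft_force": force on the tool from outside, world axes, zero at the start; "torque": the same for the moment, N m; "width": finger opening in m.
Only numpy, scipy, OpenCV 4.12 (cv2) and the standard library are available. Lean on these libraries where they do the work, as an engineer would, in place of code of your own. Each camera call takes 0.05 s, during which the arm holds its last target.

## Working session

There is one attempt and no reset: what is moved stays moved. The work goes in short steps, Python scripts to look and compute and a shell command to move; the robot and the scene stay as the last step left them, time stands still between calls to the robot, and variables do not carry over. Pictures are saved under pics/ and viewed, and the job is handed in when it is done.

```bash
ls; mkdir -p pics; cat > h.py <<'E'
import numpy as np, cv2
from bench import observe, camera
def shot(n,f):
    c=camera(n); np.savez('pics/'+f+'.npz',**{k:np.array(v) for k,v in c.items()}); cv2.imwrite('pics/'+f+'.png',c['color'][:,:,::-1]); return c
def load(f):
    d=np.load('pics/'+f+'.npz'); return {k:d[k] for k in d}
def KD(c):
    f=240/np.tan(np.radians(float(c['vfov']))/2)
    return np.array([[f,0,float(c['cx'])],[0,f,float(c['cy'])],[0,0,1]]),np.array(c['dist'],float).ravel()
def ray(c,uv):
    K,D=KD(c); p=cv2.undistortPoints(np.array(uv,float).reshape(-1,1,2),K,D).reshape(-1,2)
    d=np.c_[p[:,0],-p[:,1],-np.ones(len(p))]; E=np.array(c['extrinsics']); R=E[:3,:3]
    return -R.T@E[:3,3], d@R
def onz(c,uv,z):
    o,d=ray(c,uv); return o+d*((z-o[2])/d[:,2])[:,None]
def cloud(c):
    v,u=np.mgrid[0:480,0:640]; uv=np.c_[u.ravel(),v.ravel()]
    o,d=ray(c,uv); return (o+d*np.array(c['depth']).ravel()[:,None]).reshape(480,640,3)
def proj(c,P):
    K,D=KD(c); E=np.array(c['extrinsics']); q=np.atleast_2d(P)@E[:3,:3].T+E[:3,3]
    q=q*[1,-1,-1]; return cv2.projectPoints(q,np.zeros(3),np.zeros(3),K,D)[0].reshape(-1,2)
E
python3 - <<'E'
from h import *
print(observe())
for n in('scene','top','wrist'): c=shot(n,n+'0'); print(n,c['vfov'],c['dist'],np.round(c['extrinsics'],3).tolist())
E
```

```text
pics
{'t': 0.0, 'qpos': array([ 1.30610851,  0.46944445, -0.04861521,  1.53368355,  0.02412123,
        1.14097877, -0.08229597]), 'dq': array([-6.47249657e-04,  9.84301671e-04,  7.93487073e-05, -1.53587407e-03,
       -5.65193678e-04,  3.90481396e-04,  1.43427997e-04]), 'joint_torque': array([ 1.80281490e-04, -5.07981634e+01, -8.16236436e-02, -2.36157203e+01,
       -6.16679387e-02,  3.80252791e-02,  1.64061348e-04]), 'tool_pos': array([ 0.15756467, -0.65574471,  0.22150186]), 'tool_rot': array([ 3.14151283e+00,  1.92590789e-03, -1.33494621e+00]), 'ft_force': array([ 0.81200624, -0.2245764 ,  0.47762706]), 'torque': array([ 0.01222698, -0.05299224,  0.01059769]), 'width': 0.08707938456755741}
scene 46.0744355108992 [-0.18293832  0.          0.          0.          0.        ] [[-0.836, -0.548, 0.019, 0.471], [0.246, -0.344, 0.906, -0.196], [-0.49, 0.763, 0.422, -1.316], [0.0, 0.0, 0.0, 1.0]]
top 51.32223293128111 [-0.11944312  0.          0.          0.          0.        ] [[-0.025, -0.999, -0.034, 0.02], [0.993, -0.028, 0.114, -0.573], [-0.115, -0.031, 0.993, -1.163], [0.0, 0.0, 0.0, 1.0]]
wrist 59.985038500217925 [-0.05453625  0.          0.          0.          0.        ] [[0.234, -0.972, -0.002, -0.674], [0.933, 0.225, -0.282, 0.035], [0.275, 0.065, 0.959, -0.391], [0.0, 0.0, 0.0, 1.0]]
```

View pics/top0.png

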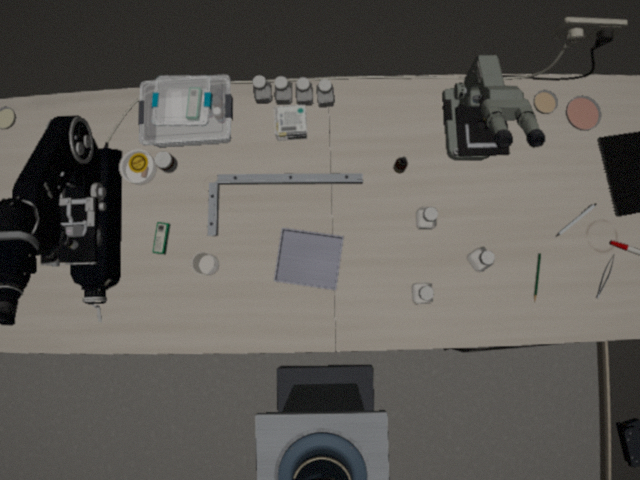

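View pics/scene0.png

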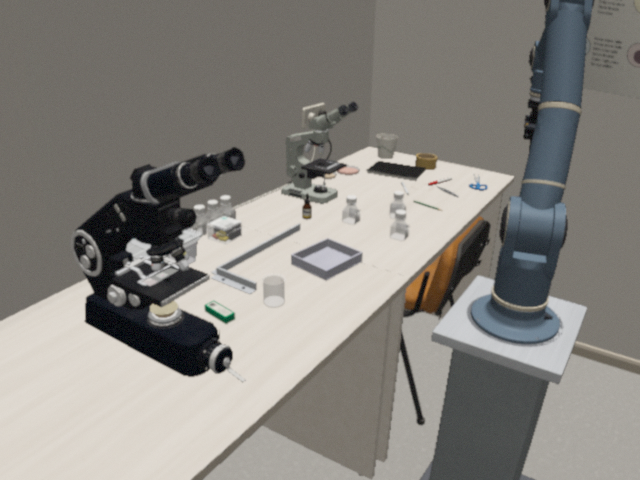

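```bash
python3 - <<'E'
from h import *
c=load('top0'); im=cv2.imread('pics/top0.png')
a=cv2.resize(im[150:320,180:380],None,fx=4,fy=4,interpolation=cv2.INTER_CUBIC)[:600]
b=cv2.resize(im[140:315,370:520],None,fx=3.4,fy=3.4,interpolation=cv2.INTER_CUBIC)
cv2.imwrite('pics/a.png',a[:, :800]);cv2.imwrite('pics/b.png',b)
P=cloud(c); 
for z0,z1 in((.015,.04),(.04,.072),(.072,.1)):
    m=((P[...,2]>z0)&(P[...,2]<z1)&(P[...,0]>.3)&(P[...,0]<.85)&(P[...,1]>-.5)&(P[...,1]<.45)).astype(np.uint8)
    n,l,s,ce=cv2.connectedComponentsWithStats(m)
    for i in range(1,n):
        if s[i,4]>25: print(z0,s[i],ce[i].round(1),np.median(P[l==i],axis=0).round(4))
E
```

```text
0.015 [446 123  42  37 353] [455.4 141.8] [ 0.805  -0.3451  0.0238]
0.015 [275 128  32  11 108] [291.3 136. ] [0.8277 0.0557 0.0302]
0.015 [154 139  76   8 144] [190.9 143.2] [0.8205 0.3091 0.0265]
0.015 [134 148  22  37 580] [143.3 166.3] [0.7638 0.4287 0.0353]
0.015 [159 154  18  19  90] [170.2 165.5] [0.7611 0.3552 0.0316]
0.015 [394 162  12  10  41] [398.2 168.2] [ 0.7355 -0.2039  0.0307]
0.015 [214 180 149  56 628] [269.  188.2] [0.7132 0.131  0.0229]
0.015 [417 209  16  20  67] [421.  222.2] [ 0.5971 -0.2482  0.0304]
0.015 [152 222  18  32 357] [160.  237.4] [0.5857 0.3862 0.0198]
0.015 [273 228  70  63 423] [306.5 256.3] [0.5358 0.0278 0.0307]
0.015 [468 249  16  23  73] [473.3 261.8] [ 0.503  -0.3753  0.0301]
0.015 [195 254  13  19  54] [198.6 261.7] [0.5236 0.2881 0.0296]
0.015 [206 255  13  20  51] [214.3 265.9] [0.5086 0.2448 0.0266]
0.015 [412 283   7  21  46] [413.9 293. ] [ 0.4328 -0.2291  0.0317]
0.04 [274 125  32  11 301] [289.9 129.8] [0.8374 0.0558 0.0472]
0.04 [155 151  18  19 244] [163.2 159.8] [0.7728 0.3695 0.054 ]
0.04 [396 157  12  13 102] [401.1 163.6] [ 0.7413 -0.2083  0.0474]
0.04 [419 207  17  21 175] [424.6 218.8] [ 0.6022 -0.2563  0.0491]
0.04 [470 247  23  24 202] [479.  258.9] [ 0.5086 -0.3818  0.049 ]
0.04 [191 252  25  23 194] [201.1 262.7] [0.518  0.2785 0.0621]
0.04 [414 282  19  22 188] [421.2 292.4] [ 0.4361 -0.2402  0.0485]
0.072 [ 139  123   92   22 1511] [183.9 133.7] [0.8287 0.3125 0.0792]
0.072 [424 207  14  15 161] [430.2 213.8] [ 0.6134 -0.2662  0.0861]
0.072 [479 250  16  15 173] [486.7 256.9] [ 0.5105 -0.3913  0.0862]
0.072 [419 286  15  14 169] [425.8 292.6] [ 0.4336 -0.2475  0.0861]
```

View pics/a.png

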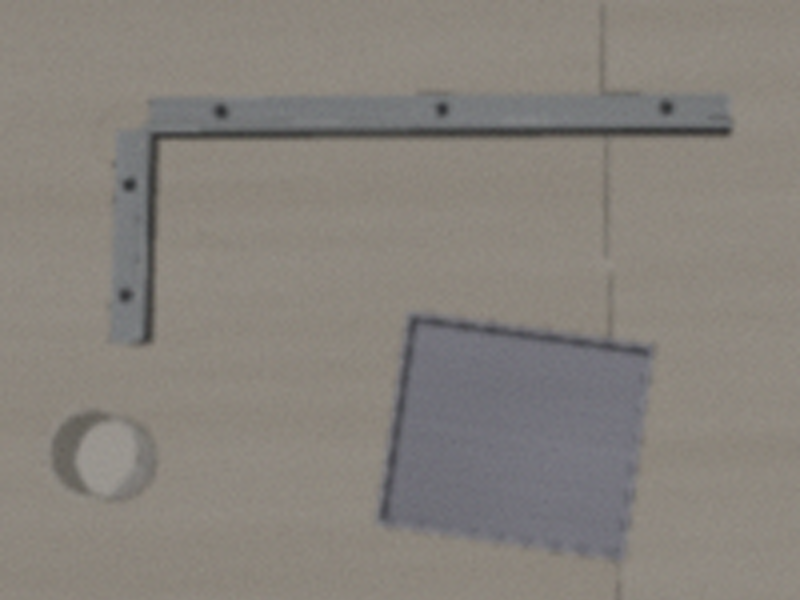

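View pics/b.png

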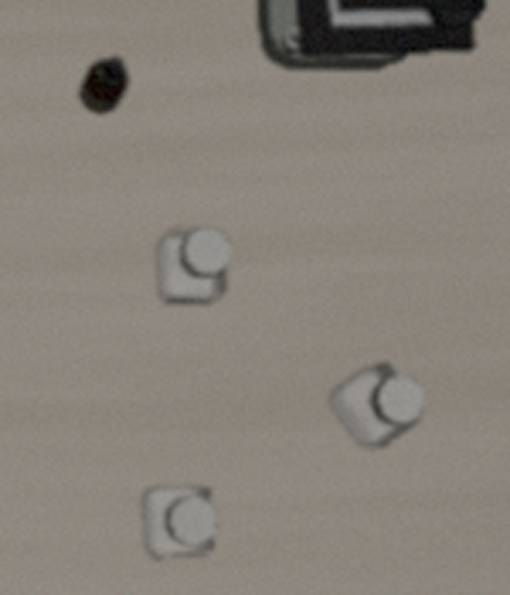

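```bash
python3 - <<'E'
from h import *
c=load('top0')
cr=lambda L:np.array(L,float)/4+[180,150]-0.375
t=onz(c,cr([(411,315),(653,347),(621,558),(380,522)]),.03)
print('tray',t.round(4),t.mean(0).round(4))
s=onz(c,cr([(732,130),(153,134)]),.024);print(s.round(4))
s2=onz(c,cr([(153,134),(147,343)]),.024);print(s2.round(4), np.linalg.norm(s[1]-s[0]),np.linalg.norm(s2[1]-s2[0]))
sd=s[1]-s[0];print('stop yaw',np.arctan2(-sd[0],sd[1]),'short',np.arctan2(*(s2[0]-s2[1])[[1,0]]))
for i in range(4): e=t[(i+1)%4]-t[i];print(np.linalg.norm(e),np.arctan2(e[1],e[0]))
print(onz(c,[[c['cx'],c['cy']]],0), ray(c,[[320,240]])[0])
P=cloud(c)
print(P[255:262,300:310].mean((0,1)), 'beaker',P[262,201])
# flask orientation: body top region mask
for (r0,r1,q0,q1) in((200,235,410,445),(242,278,462,500),(278,310,405,440)):
    p=P[r0:r1,q0:q1].reshape(-1,3); p=p[(p[:,2]>.03)&(p[:,2]<.05)]
    print(len(p))
E
```

```text
tray [[ 0.5974  0.0798  0.03  ]
 [ 0.5738 -0.0653  0.03  ]
 [ 0.4484 -0.0425  0.03  ]
 [ 0.4733  0.1006  0.03  ]] [0.5232 0.0182 0.03  ]
[[ 0.7065 -0.1179  0.024 ]
 [ 0.716   0.2389  0.024 ]]
[[0.716  0.2389 0.024 ]
 [0.5858 0.2426 0.024 ]] 0.3569917981102639 0.13027561085918965
stop yaw -0.026631411613533114 short -0.02833499051969641
0.1470305167193764 -1.7319676764848841
0.12751239379865736 2.961708446937357
0.1452735986487733 1.3982226837753533
0.12583517811978956 -0.16609543211426692
[[0.57740252 0.00561494 0.        ]] [ 0.43580407 -0.03299893  1.22132808]
[0.52522381 0.0285362  0.01994228] beaker [0.52279916 0.28537218 0.00697564]
143
156
153
```

```bash
cat >> h.py <<'E'
def need(x,y,z,yaw=None):
    from scipy.spatial.transform import Rotation as Ro
    s=observe(); R=Ro.from_euler('xyz',s['tool_rot']); d=R.inv().apply(np.array([x,y,z])-s['tool_pos'])
    print('t',round(s['t'],2),'pos',s['tool_pos'].round(4),'rpy',s['tool_rot'].round(3),'F',s['ft_force'].round(2),'w',round(s['width'],4))
    print('shift tool',d.round(4), 'turn z', None if yaw is None else round(s['tool_rot'][2]-yaw,3))
E
python3 -c "
from h import *
need(.510,-.391,.200)
c=load('wrist0');print(ray(c,[[320,240]])[0])"
```

```text
t 0.15 pos [ 0.1576 -0.6559  0.2217] rpy [ 3.142e+00  2.000e-03 -1.335e+00] F [-0.54  0.6   0.49] w 0.0871
shift tool [-0.1752 -0.4045  0.022 ] turn z None
[ 0.23259217 -0.63762623  0.38396336]
```

```bash
python3 -m jog '[[[-0.019,-0.045,0.002],[0,0,0]],[[-0.019,-0.045,0.002],[0,0,0]],[[-0.019,-0.045,0.002],[0,0,0]],[[-0.019,-0.045,0.002],[0,0,0]],[[-0.019,-0.045,0.002],[0,0,0]]]' 0.065 20
python3 -m jog '[[[-0.019,-0.045,0.002],[0,0,0]],[[-0.019,-0.045,0.002],[0,0,0]],[[-0.019,-0.045,0.002],[0,0,0]],[[-0.019,-0.045,0.002],[0,0,0]],[[0,0,0],[0,0,0]]]'
python3 -c "
from h import *
need(.510,-.391,.058); shot('wrist','w1')"
```

```text
t: 0.78
tool_pos: [0.3554, -0.5102, 0.2123]
tool_rot: [3.141, 0.0, -1.335]
ft_force: [-0.2, -0.9, -0.0]
width: 0.0651
t: 1.4
tool_pos: [0.5157, -0.3903, 0.204]
tool_rot: [-3.139, 0.003, -1.326]
ft_force: [-0.6, 0.2, 1.1]
width: 0.0645
t 1.4 pos [ 0.5157 -0.3903  0.204 ] rpy [-3.139e+00  3.000e-03 -1.326e+00] F [-0.59  0.22  1.08] w 0.0645
shift tool [-0.0004  0.006   0.146 ] turn z None
```

View pics/w1.png

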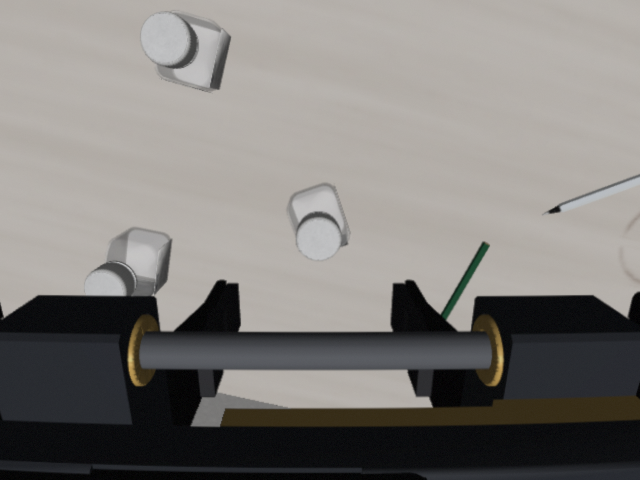

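```bash
python3 -c "
from h import *
print(onz(load('w1'),[(319,237),(167,40),(109,283)],.087).round(4))
need(.510,-.391,.058)"
```

```text
[[ 0.5115 -0.3935  0.087 ]
 [ 0.6131 -0.2696  0.087 ]
 [ 0.4398 -0.2523  0.087 ]]
t 1.45 pos [ 0.5132 -0.3932  0.204 ] rpy [-3.142e+00  1.000e-03 -1.330e+00] F [-0.69 -0.79  0.25] w 0.065
shift tool [-0.0027  0.0026  0.146 ] turn z None
```

```bash
python3 -m jog '[[[-0.001,0.002,0.036],[0,0,0]],[[0,0,0.036],[0,0,0]],[[0,0,0.036],[0,0,0]],[[0,0,0.036],[0,0,0]],[[0,0,0],[0,0,0]]]' 
python3 -m jog '[[[0,0,0],[0,0,0]],[[0,0,0],[0,0,0]],[[0,0,0],[0,0,0]],[[0,0,0],[0,0,0]]]' 0.02 20
python3 -c "
from h import *
need(.510,-.391,.158)"
```

```text
t: 2.08
tool_pos: [0.5059, -0.395, 0.0576]
tool_rot: [3.136, 0.004, -1.337]
ft_force: [-0.1, 0.3, 0.1]
width: 0.0651
t: 2.58
tool_pos: [0.5099, -0.3953, 0.0618]
tool_rot: [-3.14, -0.002, -1.335]
ft_force: [-0.5, 0.1, 3.9]
width: 0.0375
t 2.58 pos [ 0.5099 -0.3953  0.0618] rpy [-3.140e+00 -2.000e-03 -1.335e+00] F [-0.49  0.13  3.94] w 0.0375
shift tool [-0.0041 -0.0012 -0.0962] turn z None
```

```bash
python3 -m jog '[[[0,0,0],[0,0,0]],[[0,0,0],[0,0,0]]]'
python3 -m jog '[[[0,0,-0.02],[0,0,0]],[[0,0,-0.02],[0,0,0]],[[0,0,0],[0,0,0]],[[0,0,0],[0,0,0]],[[0,0,0],[0,0,0]]]'
python3 -m jog '[[[0,0,0],[0,0,0]],[[0,0,0],[0,0,0]]]'
python3 -c "
from h import *
shot('wrist','w2');need(.510,-.391,.158)"
```

```text
t: 2.82
tool_pos: [0.51, -0.3953, 0.0618]
tool_rot: [-3.141, -0.001, -1.335]
ft_force: [-1.4, 0.9, 5.5]
width: 0.0378
t: 3.45
tool_pos: [0.5089, -0.3946, 0.0998]
tool_rot: [3.141, 0.001, -1.335]
ft_force: [1.0, -0.3, -0.9]
width: 0.0379
t: 3.7
tool_pos: [0.5093, -0.3948, 0.1002]
tool_rot: [3.141, 0.0, -1.335]
ft_force: [1.2, -0.6, 0.7]
width: 0.0373
t 3.75 pos [ 0.5093 -0.3948  0.1003] rpy [ 3.141  0.    -1.335] F [ 0.68 -0.29 -0.16] w 0.0378
shift tool [-0.0036 -0.0015 -0.0577] turn z None
```

View pics/w2.png

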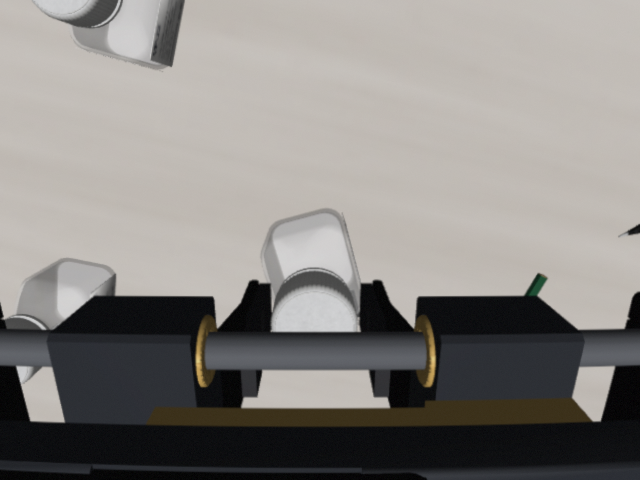

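```bash
python3 -c "
from h import *
c=load('w2');P=cloud(c)
print(P[285:305:5,290:340:15].round(3).tolist()); print(P[240,310].round(3))
import time
s=[observe()['ft_force'][2] for _ in range(5)];print(s)"
```

```text
[[[0.522, -0.382, 0.116], [0.526, -0.387, 0.123], [0.527, -0.392, 0.123], [0.526, -0.398, 0.118]], [[0.521, -0.382, 0.12], [0.524, -0.387, 0.124], [0.526, -0.392, 0.125], [0.526, -0.398, 0.123]], [[0.521, -0.382, 0.124], [0.523, -0.387, 0.125], [0.524, -0.393, 0.126], [0.525, -0.398, 0.124]], [[0.52, -0.383, 0.125], [0.521, -0.388, 0.125], [0.522, -0.393, 0.125], [0.523, -0.399, 0.123]]]
[ 0.532 -0.387  0.087]
[np.float64(-0.1624209175130622), np.float64(-0.1624209175130622), np.float64(-0.1624209175130622), np.float64(-0.1624209175130622), np.float64(-0.1624209175130622)]
```

```bash
cat >> h.py <<'E'
def weigh(n=12):
    F=[];T=[]
    for _ in range(n): camera('wrist'); s=observe(); F.append(s['ft_force']); T.append(s['joint_torque'])
    F=np.array(F); print('F',F.mean(0).round(2),'+-',(F.std(0)/n**.5).round(2),'T',np.mean(T,0).round(2), 't',round(s['t'],2))
E
python3 -c "
from h import *
weigh()"
```

```text
F [ 0.    0.06 -0.78] +- [0.13 0.16 0.12] T [-0.000e+00 -5.153e+01 -1.630e+00 -2.036e+01 -5.000e-02 -3.000e-02
  0.000e+00] t 4.35
```

```bash
python3 -m jog '[[[0,0,0.018],[0,0,0]],[[0,0,0.015],[0,0,0]],[[0,0,0.004],[0,0,0]],[[0,0,0],[0,0,0]],[[0,0,0],[0,0,0]]]'
python3 -m jog '[[[0,0,0],[0,0,0]],[[0,0,0],[0,0,0]],[[0,0,0],[0,0,0]]]' 0.065
python3 -m jog '[[[0,0,-0.04],[0,0,0]],[[0,0,-0.04],[0,0,0]],[[0,0,-0.04],[0,0,0]],[[0,0,0],[0,0,0]],[[0,0,0],[0,0,0]]]'
python3 -c "
from h import *
weigh(6);shot('wrist','w3');need(.613,-.2685,.160)"
```

```text
t: 4.97
tool_pos: [0.5095, -0.395, 0.0634]
tool_rot: [-3.141, -0.0, -1.335]
ft_force: [1.1, 0.3, -1.6]
width: 0.0375
t: 5.35
tool_pos: [0.5095, -0.3951, 0.0637]
tool_rot: [-3.141, -0.0, -1.335]
ft_force: [-0.0, 0.6, -0.3]
width: 0.0592
t: 5.98
tool_pos: [0.509, -0.3947, 0.1831]
tool_rot: [3.141, 0.0, -1.335]
ft_force: [-0.1, -0.1, -0.9]
width: 0.0652
F [-0.18  0.19  0.07] +- [0.13 0.09 0.19] T [ 0.000e+00 -4.934e+01 -1.510e+00 -2.259e+01 -6.000e-02 -3.000e-02
 -0.000e+00] t 6.28
t 6.33 pos [ 0.5092 -0.3947  0.1828] rpy [ 3.141e+00  1.000e-03 -1.335e+00] F [ 0.07 -0.47  1.1 ] w 0.0649
shift tool [-0.0985 -0.1305  0.0228] turn z None
```

View pics/w3.png

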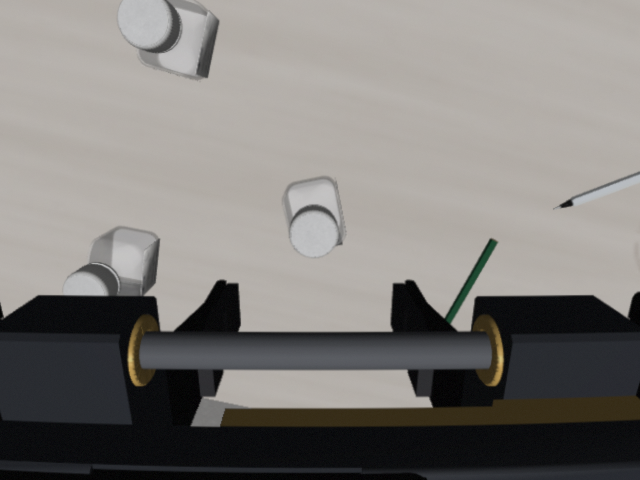

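```bash
python3 -m jog '[[[-0.033,-0.043,0.0],[0,0,0]],[[-0.033,-0.044,0.0],[0,0,0]],[[-0.032,-0.044,0.0],[0,0,0]],[[0,0,0],[0,0,0]],[[0,0,0],[0,0,0]]]'
python3 -c "
from h import *
c=shot('wrist','w4');need(.613,-.2685,.058)"
```

```text
t: 6.95
tool_pos: [0.6135, -0.2695, 0.1831]
tool_rot: [3.14, -0.0, -1.335]
ft_force: [-0.2, -0.7, 0.9]
width: 0.0649
t 7.0 pos [ 0.6129 -0.2707  0.1832] rpy [ 3.140e+00 -1.000e-03 -1.337e+00] F [-0.01 -0.02 -0.42] w 0.0652
shift tool [-0.0022 -0.0008  0.1252] turn z None
```

View pics/w4.png

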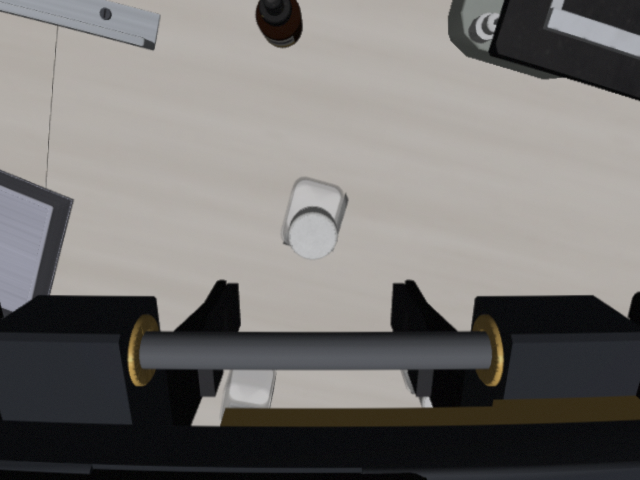

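```bash
python3 -m jog '[[[-0.001,0.0,0.04],[0,0,0]],[[0,0,0.04],[0,0,0]],[[0,0,0.04],[0,0,0]],[[0,0,0],[0,0,0]]]' 
python3 -m jog '[[[0,0,0],[0,0,0]],[[0,0,0],[0,0,0]],[[0,0,0],[0,0,0]],[[0,0,0],[0,0,0]],[[0,0,0],[0,0,0]]]' 0.02 25
python3 -m jog '[[[0,0,-0.02],[0,0,0]],[[0,0,-0.02],[0,0,0]],[[0,0,0],[0,0,0]],[[0,0,0],[0,0,0]]]'
python3 -c "
from h import *
weigh(12);need(.613,-.2685,.058)"
```

```text
t: 7.5
tool_pos: [0.6099, -0.2693, 0.0603]
tool_rot: [3.135, 0.003, -1.338]
ft_force: [0.5, 0.6, 0.1]
width: 0.0652
t: 8.12
tool_pos: [0.6144, -0.2681, 0.0648]
tool_rot: [-3.14, -0.001, -1.335]
ft_force: [-1.4, 0.9, 5.8]
width: 0.0377
t: 8.62
tool_pos: [0.6134, -0.2681, 0.1036]
tool_rot: [3.141, -0.0, -1.335]
ft_force: [0.0, 0.6, -0.4]
width: 0.0376
F [-0.31  0.07 -0.61] +- [0.13 0.14 0.08] T [ 0.000e+00 -5.393e+01 -2.160e+00 -2.095e+01 -4.000e-02 -5.000e-02
 -0.000e+00] t 9.22
t 9.22 pos [ 0.6137 -0.2681  0.1035] rpy [ 3.142 -0.    -1.335] F [ 0.01 -0.07 -0.79] w 0.0374
shift tool [0.0002 0.0007 0.0455] turn z None
```

```bash
python3 -m jog '[[[0,0,0.018],[0,0,0]],[[0,0,0.015],[0,0,0]],[[0,0,0.0045],[0,0,0]],[[0,0,0],[0,0,0]],[[0,0,0],[0,0,0]]]'
python3 -m jog '[[[0,0,0],[0,0,0]],[[0,0,0],[0,0,0]],[[0,0,0],[0,0,0]]]' 0.065
python3 -m jog '[[[0,0,-0.04],[0,0,0]],[[0,0,-0.04],[0,0,0]],[[0,0,-0.04],[0,0,0]],[[0,0,0],[0,0,0]]]'
python3 -c "
from h import *
shot('wrist','w5');need(.4385,-.252,.183)"
```

```text
t: 9.85
tool_pos: [0.6136, -0.2681, 0.0657]
tool_rot: [3.141, 0.0, -1.335]
ft_force: [-0.0, -1.0, -1.7]
width: 0.037
t: 10.22
tool_pos: [0.6138, -0.2681, 0.0662]
tool_rot: [-3.141, -0.0, -1.335]
ft_force: [-0.2, 0.4, -0.1]
width: 0.0591
t: 10.72
tool_pos: [0.616, -0.2688, 0.1905]
tool_rot: [-3.135, -0.005, -1.335]
ft_force: [-0.7, -0.4, -0.2]
width: 0.0652
t 10.78 pos [ 0.6145 -0.2683  0.188 ] rpy [-3.139e+00 -2.000e-03 -1.335e+00] F [-0.05  0.5  -0.11] w 0.0652
shift tool [-0.057   0.1673  0.0043] turn z None
```

View pics/w5.png

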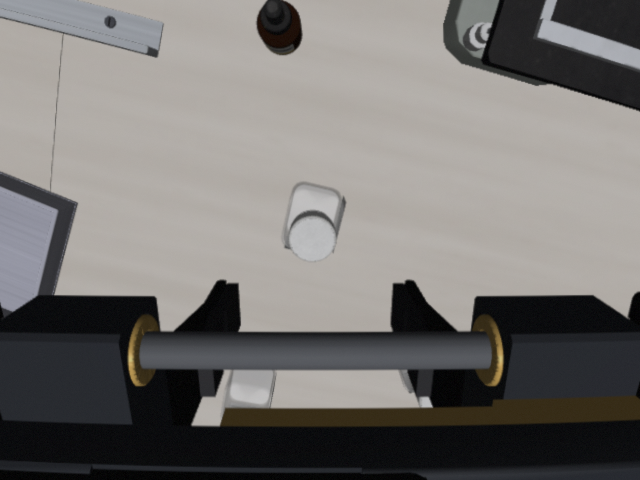

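```bash
python3 -m jog '[[[-0.014,0.042,0.0],[0,0,0]],[[-0.014,0.042,0.002],[0,0,0]],[[-0.014,0.042,0.002],[0,0,0]],[[-0.015,0.041,0.0],[0,0,0]],[[0,0,0],[0,0,0]]]'
python3 -m jog '[[[0,0,0],[0,0,0]]]'
python3 -c "
from h import *
c=shot('wrist','w6');need(.436,-.250,.06)
P=cloud(c);m=(P[...,2]>.08)&(P[...,2]<.095)
n,l,s,ce=cv2.connectedComponentsWithStats(m.astype(np.uint8))
for i in range(1,n):
  if s[i,4]>300: print(s[i],ce[i],P[l==i].mean(0))"
```

```text
t: 11.4
tool_pos: [0.4337, -0.2514, 0.1806]
tool_rot: [3.137, 0.002, -1.338]
ft_force: [0.7, -0.6, 0.1]
width: 0.0648
t: 11.52
tool_pos: [0.4382, -0.2516, 0.1816]
tool_rot: [-3.142, 0.0, -1.335]
ft_force: [-0.2, 0.6, 0.4]
width: 0.0648
t 11.57 pos [ 0.4387 -0.2516  0.1817] rpy [-3.141  0.    -1.334] F [ 0.58 -0.3   0.55] w 0.0649
shift tool [-0.0021  0.0023  0.1217] turn z None
[ 529  155   54   52 2124] [555.42231638 180.49858757] [ 0.51113125 -0.39014591  0.08628437]
[ 285  219   50   49 1908] [309.66457023 243.21907757] [ 0.43438449 -0.24841193  0.08638455]
```

View pics/w6.png

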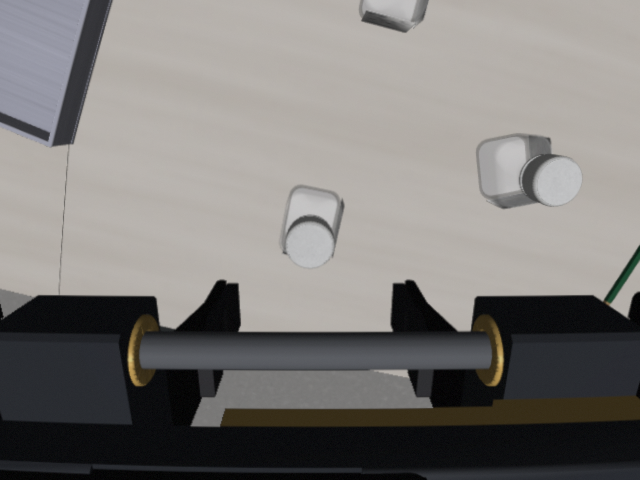

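```bash
python3 -m jog '[[[-0.002,0.003,0.04],[0,0,0]],[[0,0,0.04],[0,0,0]],[[0,0,0.04],[0,0,0]],[[0,0,0],[0,0,0]]]' 
python3 -m jog '[[[0,0,0],[0,0,0]],[[0,0,0],[0,0,0]],[[0,0,0],[0,0,0]],[[0,0,0],[0,0,0]],[[0,0,0],[0,0,0]]]' 0.02 35
python3 -m jog '[[[0,0,-0.02],[0,0,0]],[[0,0,-0.02],[0,0,0]],[[0,0,0],[0,0,0]],[[0,0,0],[0,0,0]]]'
python3 -c "
from h import *
weigh(8);c=shot('wrist','w7');need(.525,.02,.13)"
```

```text
t: 12.08
tool_pos: [0.4334, -0.2491, 0.0593]
tool_rot: [3.137, 0.005, -1.334]
ft_force: [0.4, -0.1, 0.3]
width: 0.0648
t: 12.7
tool_pos: [0.435, -0.2502, 0.0629]
tool_rot: [-3.141, -0.0, -1.335]
ft_force: [-1.0, 2.4, 6.7]
width: 0.0354
t: 13.2
tool_pos: [0.4337, -0.2502, 0.1011]
tool_rot: [3.14, 0.001, -1.335]
ft_force: [0.6, 0.7, -3.8]
width: 0.0354
F [ 0.44  0.2  -3.58] +- [0.21 0.13 0.2 ] T [ 1.000e-02 -3.971e+01 -1.330e+00 -1.880e+01 -4.000e-02 -3.000e-02
 -0.000e+00] t 13.6
t 13.65 pos [ 0.4345 -0.2504  0.1019] rpy [ 3.141  0.    -1.335] F [ 0.07  1.04 -3.56] w 0.0354
shift tool [-0.2418 -0.1511 -0.0281] turn z None
```

View pics/w7.png

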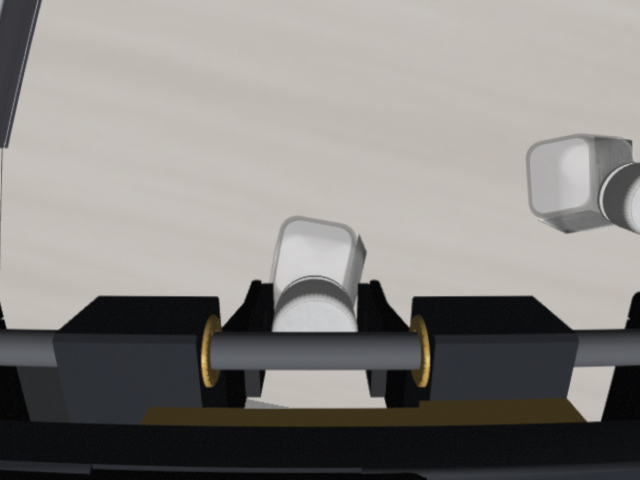

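```bash
python3 -m jog '[[[0,0,-0.03],[0,0,0]],[[-0.04,-0.025,0],[0,0,0]],[[-0.042,-0.027,0],[0,0,0]],[[-0.042,-0.026,0],[0,0,0]],[[-0.042,-0.026,0],[0,0,0]]]' 
python3 -m jog '[[[-0.042,-0.026,0],[0,0,0]],[[-0.036,-0.024,0],[0,0,0]],[[0,0,0],[0,0,0]],[[0,0,0],[0,0,0]]]' 
python3 -c "
from h import *
c=shot('wrist','w8');c=shot('top','t8');need(.528,.02,.068)"
```

```text
t: 14.28
tool_pos: [0.4974, -0.0633, 0.1322]
tool_rot: [-3.141, -0.0, -1.335]
ft_force: [1.7, 0.4, -2.8]
width: 0.0326
t: 14.78
tool_pos: [0.5269, 0.0223, 0.1318]
tool_rot: [3.141, -0.001, -1.335]
ft_force: [-0.4, -1.0, -3.7]
width: 0.0321
t 14.88 pos [0.5269 0.0213 0.1318] rpy [ 3.141e+00 -1.000e-03 -1.337e+00] F [-0.35 -0.69 -3.91] w 0.0325
shift tool [ 0.0015 -0.0009  0.0638] turn z None
```

View pics/w8.png

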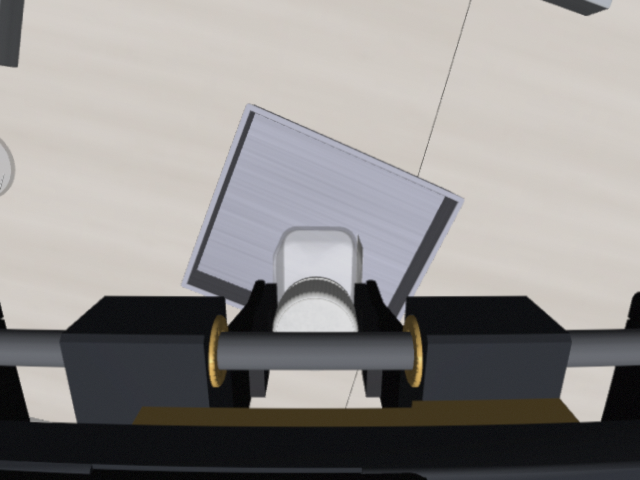

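View pics/t8.png

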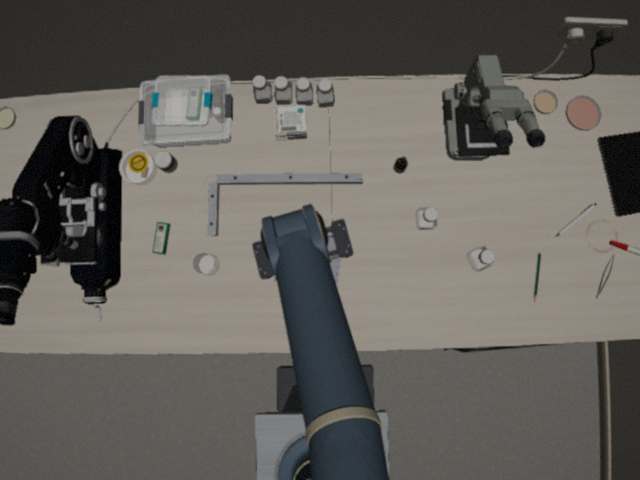

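```bash
python3 -c "
from h import *
for f in ('w7','w8'):
  P=cloud(load(f)); print(f,np.median(P[300:325,300:335].reshape(-1,3),0))
P=cloud(load('w8')); print(P[[110,198,282],[250,458,190]])
print(onz(load('w8'),[(249,103),(463,199),(181,285)],.03))
need(.5245,.021,.0685)"
```

```text
w7 [ 0.44214474 -0.24880389  0.12581084]
w8 [0.53422244 0.02376325 0.1549782 ]
[[ 0.59553582  0.08000348  0.03039692]
 [ 0.57354744 -0.0612034   0.03081438]
 [ 0.47250618  0.09958717  0.02553272]]
[[ 0.59942614  0.08146258  0.03      ]
 [ 0.57361341 -0.06493211  0.03      ]
 [ 0.47095275  0.10437901  0.03      ]]
t 14.88 pos [0.5269 0.0213 0.1318] rpy [ 3.141e+00 -1.000e-03 -1.337e+00] F [-0.35 -0.69 -3.91] w 0.0325
shift tool [-0.0003  0.0023  0.0633] turn z None
```

```bash
python3 -m jog '[[[0,0,0.03],[0,0,0]],[[0,0,0.022],[0,0,0]],[[0,0,0.008],[0,0,0]],[[0,0,0.003],[0,0,0]],[[0,0,0],[0,0,0]]]' 
python3 -m jog '[[[0,0,0.001],[0,0,0]],[[0,0,0.001],[0,0,0]],[[0,0,0],[0,0,0]]]' 
python3 -c "
from h import *
weigh(4)"
```

```text
t: 15.5
tool_pos: [0.5279, 0.0226, 0.0696]
tool_rot: [-3.14, -0.0, -1.336]
ft_force: [-0.5, 0.0, -3.1]
width: 0.0324
t: 15.88
tool_pos: [0.5277, 0.0228, 0.0676]
tool_rot: [-3.141, -0.0, -1.335]
ft_force: [0.6, -0.1, -0.7]
width: 0.0328
F [-0.38 -0.15  0.69] +- [0.13 0.22 0.27] T [-2.100e-01 -4.149e+01 -2.690e+00 -1.690e+01 -4.000e-02 -2.300e-01
 -0.000e+00] t 16.07
```

Weight is off the gripper: the flask is on the tray floor. Releasing and rising.

```bash
python3 -m jog '[[[0,0,0],[0,0,0]],[[0,0,0],[0,0,0]],[[0,0,0],[0,0,0]]]' 0.065
python3 -m jog '[[[0,0,-0.03],[0,0,0]],[[0,0,-0.05],[0,0,0]],[[0,0,-0.03],[0,0,0]],[[0,0,0],[0,0,0]],[[0,0,0],[0,0,0]]]'
python3 -c "
from h import *
c=shot('wrist','w9');need(.446,.031,.17,-1.335-.4)"
```

```text
t: 16.45
tool_pos: [0.5275, 0.023, 0.0671]
tool_rot: [-3.141, 0.0, -1.335]
ft_force: [-0.4, -0.5, 0.1]
width: 0.0549
t: 17.08
tool_pos: [0.5266, 0.0227, 0.1762]
tool_rot: [3.14, 0.0, -1.335]
ft_force: [-0.0, 0.1, -0.3]
width: 0.065
t 17.12 pos [0.5263 0.0227 0.1758] rpy [ 3.139  0.    -1.335] F [-0.34  0.13  0.58] w 0.0649
shift tool [-0.0269  0.0761  0.006 ] turn z 0.4
```

View pics/w9.png

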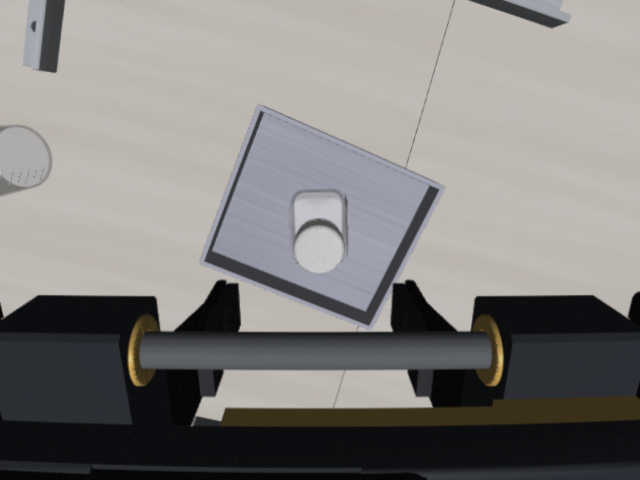

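```bash
python3 -c "
from h import *
t=onz(load('w9'),[(261,105),(444,187),(371,327),(201,263)],.03);print(t.round(4),t.mean(0))
for i in range(4): e=t[(i+1)%4]-t[i];print(np.linalg.norm(e),np.arctan2(e[1],e[0]))
"
```

```text
[[ 0.5992  0.0801  0.03  ]
 [ 0.5737 -0.0652  0.03  ]
 [ 0.448  -0.0435  0.03  ]
 [ 0.4709  0.1027  0.03  ]] [0.52295975 0.01853318 0.03      ]
0.14756675619520038 -1.7444292896032916
0.12750115305935214 2.9703128986484897
0.14790778577773966 1.4153278139403536
0.13018731692466373 -0.1737604170900664
```

```bash
python3 -m jog '[[[-0.014,0.04,0],[0,0,0]],[[-0.014,0.04,0],[0,0,0.1]],[[0,0,0],[0,0,0.15]],[[0,0,0],[0,0,0.15]],[[0,0,0],[0,0,0]]]' 0.082
python3 -m jog '[[[0,0,0],[0,0,0]],[[0,0,0],[0,0,0]]]'
python3 -c "
from h import *
c=shot('wrist','w10');need(.441,.032,.015,-1.736)"
```

```text
t: 17.75
tool_pos: [0.4422, 0.0313, 0.176]
tool_rot: [3.139, -0.001, -1.733]
ft_force: [-0.4, -0.3, -0.3]
width: 0.0816
t: 18.0
tool_pos: [0.4429, 0.0313, 0.1767]
tool_rot: [3.141, -0.0, -1.734]
ft_force: [-0.5, -0.2, -0.7]
width: 0.0819
t 18.05 pos [0.4429 0.0313 0.1768] rpy [ 3.141 -0.    -1.734] F [-1.06  0.6  -0.36] w 0.0815
shift tool [-0.0004  0.0019  0.1618] turn z 0.002
```

View pics/w10.png

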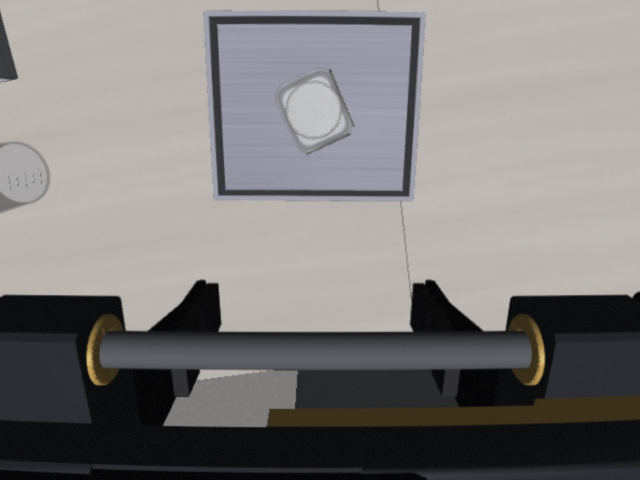

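```bash
python3 -m jog '[[[0,0.003,0.045],[0,0,0]],[[0,0,0.045],[0,0,0]],[[0,0,0.04],[0,0,0]],[[0,0,0.02],[0,0,0]],[[0,0,0.01],[0,0,0]]]'
python3 -m jog '[[[0,0,0],[0,0,0]],[[0,0,0],[0,0,0]]]'
python3 -c "
from h import *
c=shot('wrist','w11');need(.641,.032,.015,-1.598)"
```

```text
t: 18.68
tool_pos: [0.4395, 0.0318, 0.0159]
tool_rot: [3.14, -0.0, -1.735]
ft_force: [0.1, 0.3, 0.1]
width: 0.082
t: 18.92
tool_pos: [0.4408, 0.0319, 0.0178]
tool_rot: [-3.14, 0.0, -1.735]
ft_force: [0.3, -0.0, -0.1]
width: 0.0822
t 18.98 pos [0.4409 0.0319 0.0179] rpy [-3.14   0.    -1.735] F [-0.68  0.4   0.48] w 0.0818
shift tool [-0.0328 -0.1974  0.0033] turn z -0.137
```

View pics/w11.png

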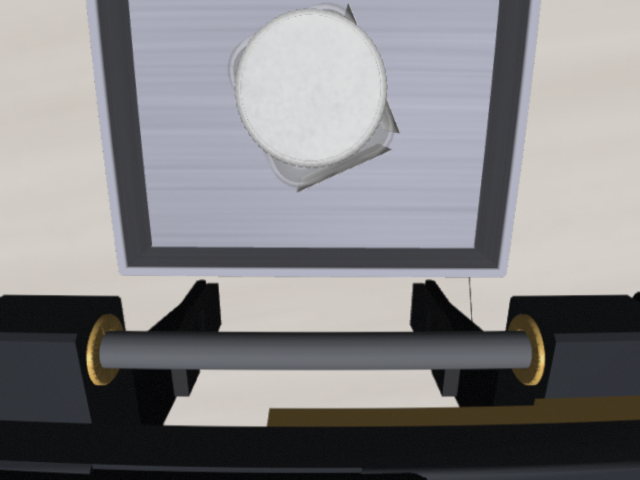

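```bash
python3 -m jog '[[[0,-0.006,0.002],[0,0,0]],[[0,-0.008,0],[0,0,0]],[[0,-0.008,0],[0,0,-0.025]],[[0,-0.01,0],[0,0,-0.035]],[[0,-0.01,0],[0,0,-0.035]]]'
python3 -m jog '[[[0,-0.01,0],[0,0,-0.03]],[[0,-0.01,0],[0,0,-0.013]],[[0,-0.01,0],[0,0,0]],[[0,-0.008,0],[0,0,0]],[[0,0,0],[0,0,0]]]'
python3 -c "
from h import *
c=shot('wrist','w12');c=shot('top','t12');need(.570,.02,.015,-1.598)"
```

```text
t: 19.6
tool_pos: [0.4766, 0.0242, 0.0143]
tool_rot: [3.131, -0.004, -1.64]
ft_force: [-9.0, -0.6, 6.1]
width: 0.0822
t: 20.23
tool_pos: [0.5214, 0.0244, 0.0153]
tool_rot: [-3.139, 0.001, -1.597]
ft_force: [-0.5, -1.4, 0.1]
width: 0.0819
t 20.32 pos [0.5212 0.0246 0.0156] rpy [-3.138e+00  1.000e-03 -1.597e+00] F [ 0.54  0.41 -0.57] w 0.0818
shift tool [ 0.0033 -0.0489  0.0007] turn z 0.001
```

View pics/w12.png

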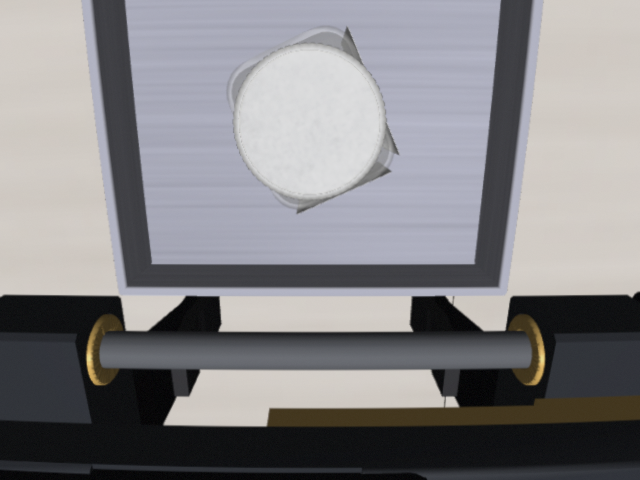

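View pics/t12.png

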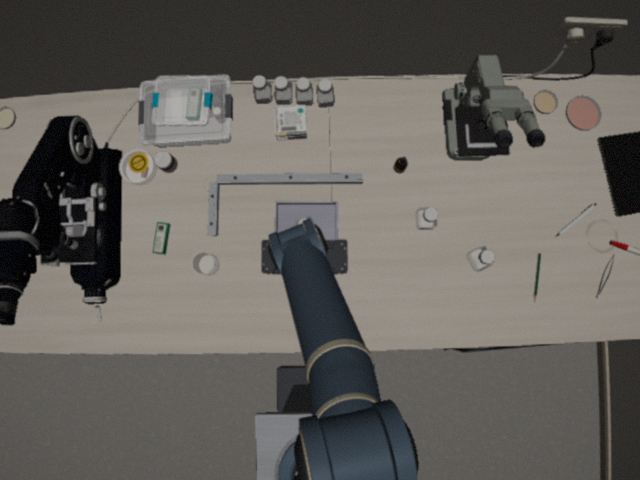

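```bash
python3 -m jog '[[[0,-0.007,0],[0,0,0]],[[0,-0.009,0],[0,0,0]],[[0,-0.009,0],[0,0,0]],[[0,-0.009,0],[0,0,0]],[[0,-0.006,0],[0,0,0]]]'
python3 -m jog '[[[0,-0.003,0],[0,0,0]],[[0,-0.002,0],[0,0,0]],[[0,-0.002,0],[0,0,0]]]'
python3 -c "
from h import *
c=shot('wrist','w13');c=shot('top','t13');need(.570,.02,.015,-1.598)"
```

```text
t: 20.95
tool_pos: [0.5581, 0.0231, 0.0148]
tool_rot: [3.138, -0.001, -1.597]
ft_force: [-5.4, 0.4, 2.0]
width: 0.0821
t: 21.32
tool_pos: [0.5664, 0.023, 0.0148]
tool_rot: [3.141, -0.0, -1.597]
ft_force: [-3.3, -0.0, -1.7]
width: 0.0818
t 21.43 pos [0.567 0.023 0.015] rpy [-3.141  0.    -1.597] F [-1.99  0.46 -2.36] w 0.0817
shift tool [ 0.0029 -0.003  -0.    ] turn z 0.001
```

```bash
python3 -c "
import cv2
im=cv2.imread('pics/t13.png');cv2.imwrite('pics/t13c.png',cv2.resize(im[150:300,180:380],None,fx=4,fy=4,interpolation=cv2.INTER_CUBIC))"
```

```text
(no output)
```

View pics/t13c.png

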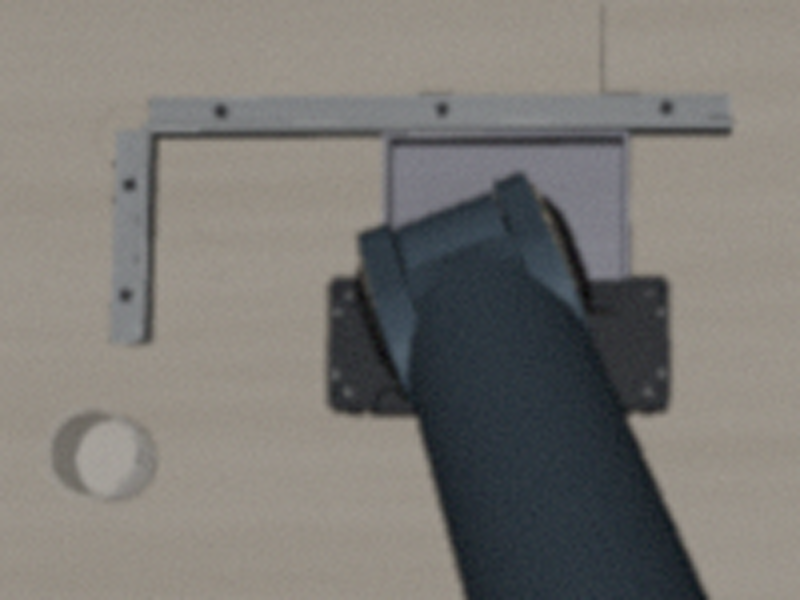

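View pics/w13.png

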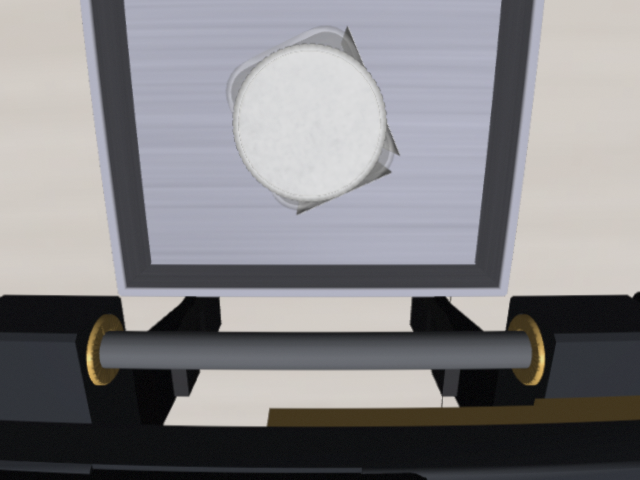

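```bash
python3 -m jog '[[[0,-0.002,0],[0,0,0]],[[0,-0.002,0],[0,0,0]],[[0,-0.002,0],[0,0,0]],[[0,0,0],[0,0,0]]]'
```

```text
t: 21.92
tool_pos: [0.5704, 0.023, 0.015]
tool_rot: [3.137, -0.001, -1.597]
ft_force: [-8.9, 0.5, 4.2]
width: 0.0823
```

```bash
python3 -m jog '[[[0,-0.003,0],[0,0,0]],[[0,0,0],[0,0,0]]]'; python3 -m jog '[[[0,-0.003,0],[0,0,0]],[[0,0,0],[0,0,0]]]'
```

```text
t: 22.18
tool_pos: [0.5704, 0.023, 0.0149]
tool_rot: [3.131, -0.002, -1.597]
ft_force: [-14.4, 1.1, 11.1]
width: 0.0823
t: 22.42
tool_pos: [0.5704, 0.023, 0.0149]
tool_rot: [3.125, -0.003, -1.597]
ft_force: [-22.6, -0.1, 18.2]
width: 0.0819
```

```bash
python3 -m jog '[[[0,0.02,0],[0,0,0]],[[0,0.01,-0.02],[0,0,0]],[[0,0,-0.05],[0,0,0]],[[0,0,-0.05],[0,0,-0.17]],[[0,0,-0.05],[0,0,-0.17]]]'
python3 -m jog '[[[0,0,0],[0,0,-0.175]],[[0,0,0],[0,0,-0.175]],[[0,0,0],[0,0,-0.175]],[[0,0,0],[0,0,-0.175]],[[0,0,0],[0,0,-0.175]]]'
python3 -m jog '[[[0,0,0],[0,0,-0.175]],[[0,0,0],[0,0,-0.175]],[[0,0,0],[0,0,0]],[[0,0,0],[0,0,0]]]'
python3 -c "
from h import *
need(.647,-.078,.17,-.027)"
```

```text
t: 23.05
tool_pos: [0.551, 0.0236, 0.1882]
tool_rot: [-3.135, -0.002, -1.251]
ft_force: [0.3, -0.5, -0.6]
width: 0.0816
t: 23.68
tool_pos: [0.5511, 0.0236, 0.1865]
tool_rot: [-3.139, -0.006, -0.377]
ft_force: [0.6, 0.7, -0.6]
width: 0.0822
t: 24.18
tool_pos: [0.5496, 0.0234, 0.1857]
tool_rot: [-3.141, -0.003, -0.035]
ft_force: [-0.1, 0.2, -0.7]
width: 0.0817
t 24.18 pos [0.5496 0.0234 0.1857] rpy [-3.141e+00 -3.000e-03 -3.500e-02] F [-0.09  0.18 -0.7 ] w 0.0817
shift tool [0.1008 0.098  0.0159] turn z -0.008
```

```bash
python3 -m jog '[[[0.03,0.03,0],[0,0,-0.008]],[[0.035,0.034,0],[0,0,0]],[[0.036,0.034,0],[0,0,0]],[[0,0,0],[0,0,0]],[[0,0,0],[0,0,0]]]'
python3 -c "
from h import *
c=shot('wrist','w14');need(.647,-.078,.015,-.027)"
```

```text
t: 24.8
tool_pos: [0.6468, -0.0763, 0.1849]
tool_rot: [-3.141, 0.0, -0.024]
ft_force: [0.2, 0.2, 0.0]
width: 0.0821
t 24.85 pos [ 0.6465 -0.0757  0.1852] rpy [-3.141 -0.    -0.023] F [0.3  0.33 0.09] w 0.0821
shift tool [0.0005 0.0024 0.1702] turn z 0.004
```

View pics/w14.png

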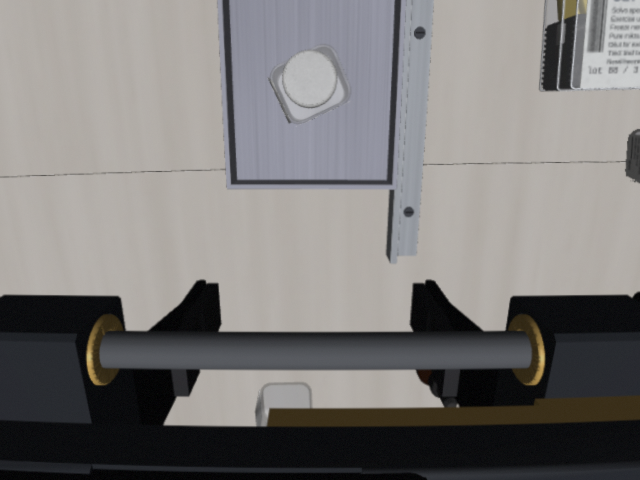

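```bash
python3 -m jog '[[[-0.005,0.001,0.04],[0,0,0]],[[0,0,0.04],[0,0,0]],[[0,0,0.04],[0,0,0]],[[0,0,0.035],[0,0,0]],[[0,0,0.014],[0,0,0]]]' 0.052
python3 -m jog '[[[0,0,0],[0,0,0]],[[0,0,0],[0,0,0]]]'
python3 -c "
from h import *
c=shot('wrist','w15');need(.647,.0825,.015,-.027)"
```

```text
t: 25.48
tool_pos: [0.6402, -0.0767, 0.0146]
tool_rot: [-3.141, 0.003, -0.022]
ft_force: [-0.1, 0.2, 0.7]
width: 0.0529
t: 25.72
tool_pos: [0.6431, -0.0776, 0.0178]
tool_rot: [3.142, -0.003, -0.024]
ft_force: [-0.8, 0.7, -0.6]
width: 0.0519
t 25.77 pos [ 0.6431 -0.0778  0.0179] rpy [ 3.141e+00 -3.000e-03 -2.400e-02] F [-0.28  0.25  0.31] w 0.052
shift tool [ 0.     -0.1603  0.0029] turn z 0.003
```

View pics/w15.png

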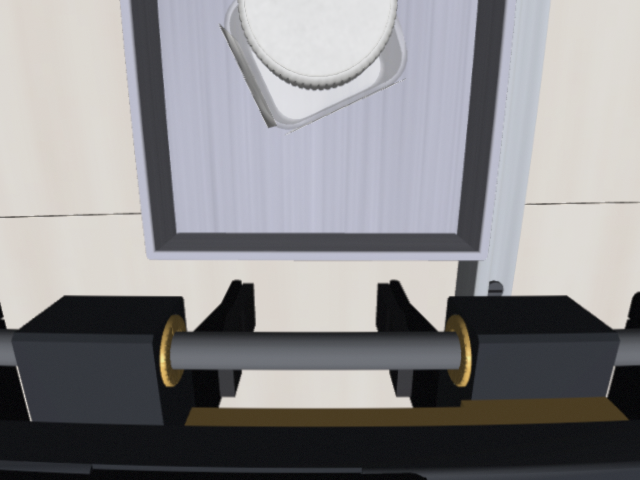

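```bash
python3 -m jog '[[[0,-0.006,0.002],[0,0,0.003]],[[0,-0.006,0],[0,0,0]],[[0,-0.008,0],[0,0,0]],[[0,-0.01,0],[0,0,0]],[[0,-0.011,0],[0,0,0]]]'
python3 -m jog '[[[0,-0.011,0],[0,0,0]],[[0,-0.011,0],[0,0,0]],[[0,-0.011,0],[0,0,0]],[[0,-0.008,0],[0,0,0]],[[0,-0.004,0],[0,0,0]]]'
python3 -c "
from h import *
c=shot('wrist','w16');need(.647,.081,.015,-.027)"
```

```text
t: 26.4
tool_pos: [0.6429, -0.042, 0.0145]
tool_rot: [3.134, 0.001, -0.03]
ft_force: [-1.7, -8.2, 3.5]
width: 0.0523
t: 27.02
tool_pos: [0.6443, 0.0046, 0.0145]
tool_rot: [3.136, 0.0, -0.028]
ft_force: [-1.3, -7.6, 4.1]
width: 0.0517
t 27.07 pos [0.6443 0.0053 0.0144] rpy [ 3.137  0.    -0.028] F [-0.22 -5.96  2.58] w 0.0521
shift tool [ 0.0006 -0.0758 -0.0009] turn z -0.001
```

View pics/w16.png

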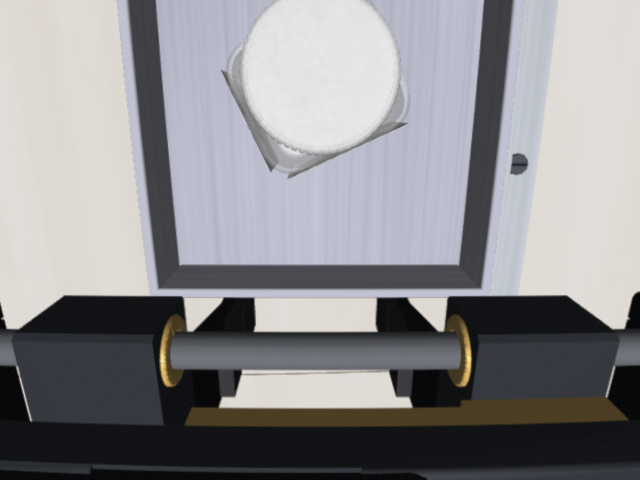

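Flask upright, tray sliding along the bar. Continue.

```bash
python3 -m jog '[[[0,-0.008,0],[0,0,0]],[[0,-0.01,0],[0,0,0]],[[0,-0.011,0],[0,0,0]],[[0,-0.011,0],[0,0,0]],[[0,-0.011,0],[0,0,0]]]'
python3 -m jog '[[[0,-0.009,0],[0,0,0]],[[0,-0.006,0],[0,0,0]],[[0,-0.003,0],[0,0,0]],[[0,-0.002,0],[0,0,0]]]'
python3 -m jog '[[[0,-0.002,0],[0,0,0]],[[0,-0.002,0],[0,0,0]]]'
```

```text
t: 27.7
tool_pos: [0.6456, 0.0539, 0.0144]
tool_rot: [3.134, 0.001, -0.029]
ft_force: [-0.6, -8.6, 5.5]
width: 0.0517
t: 28.2
tool_pos: [0.6462, 0.0742, 0.0144]
tool_rot: [3.134, 0.001, -0.029]
ft_force: [-1.5, -9.1, 4.8]
width: 0.052
t: 28.45
tool_pos: [0.6463, 0.0772, 0.0144]
tool_rot: [3.133, 0.001, -0.029]
ft_force: [-0.3, -10.3, 4.7]
width: 0.0522
```

```bash
python3 -m jog '[[[0,-0.002,0],[0,0,0]],[[0,-0.002,0],[0,0,0]]]'
python3 -m jog '[[[0,-0.002,0],[0,0,0]],[[0,-0.002,0],[0,0,0]]]'
```

```text
t: 28.7
tool_pos: [0.6463, 0.0811, 0.0144]
tool_rot: [3.133, 0.001, -0.03]
ft_force: [-1.8, -8.9, 6.0]
width: 0.0522
t: 28.95
tool_pos: [0.6464, 0.0822, 0.0144]
tool_rot: [3.128, 0.002, -0.03]
ft_force: [-2.6, -15.8, 9.0]
width: 0.0523
```

```bash
python3 -m jog '[[[0,-0.002,0],[0,0,0]],[[0,-0.002,0],[0,0,0]]]'
python3 -c "
from h import *
c=shot('wrist','w17')"
```

```text
t: 29.2
tool_pos: [0.6464, 0.0823, 0.0144]
tool_rot: [3.123, 0.003, -0.032]
ft_force: [-3.6, -21.7, 11.3]
width: 0.0521
```

View pics/w17.png

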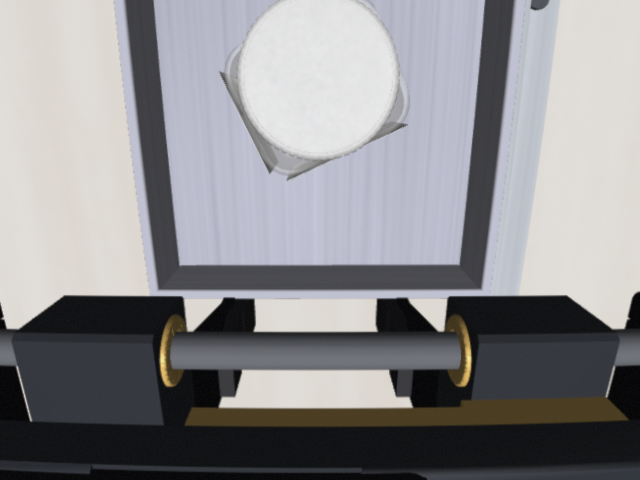

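```bash
python3 -m jog '[[[0,0.015,0],[0,0,0]],[[0,0.02,-0.01],[0,0,0]],[[0,0,-0.05],[0,0,0]],[[0,0,-0.05],[0,0,0]],[[0,0,-0.05],[0,0,0.17]]]'
python3 -m jog '[[[-0.03,0.03,0],[0,0,0.175]],[[-0.03,0.03,0],[0,0,0.175]],[[-0.03,0.03,0],[0,0,0.175]],[[0,0,0],[0,0,0.175]],[[0,0,0],[0,0,0.175]]]' 0.082
python3 -c "
from h import *
c=shot('wrist','w18');c=shot('top','t18');need(.555,.165,.19,-1.598)
im=cv2.imread('pics/t18.png');cv2.imwrite('pics/t18c.png',cv2.resize(im[150:300,180:380],None,fx=4,fy=4,interpolation=cv2.INTER_CUBIC))"
```

```text
t: 29.88
tool_pos: [0.6453, 0.0603, 0.176]
tool_rot: [-3.14, 0.0, -0.201]
ft_force: [1.0, -0.4, 0.1]
width: 0.0521
t: 30.5
tool_pos: [0.5298, 0.0096, 0.1749]
tool_rot: [-3.14, -0.0, -1.077]
ft_force: [0.0, 0.2, -0.3]
width: 0.0815
t 30.6 pos [0.5302 0.0097 0.1747] rpy [-3.14  -0.    -1.071] F [ 0.11 -0.63  0.09] w 0.0816
shift tool [-0.1243 -0.0962 -0.0152] turn z 0.527
```

View pics/t18c.png

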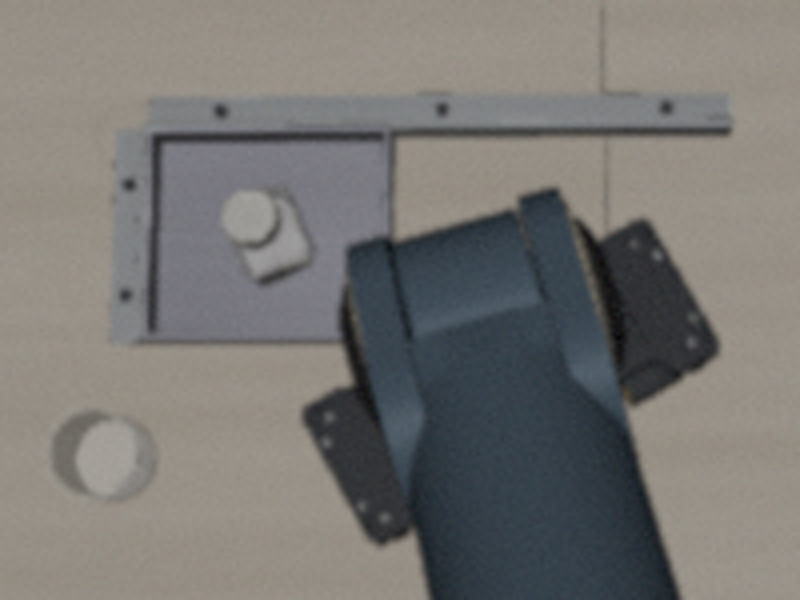

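View pics/w18.png

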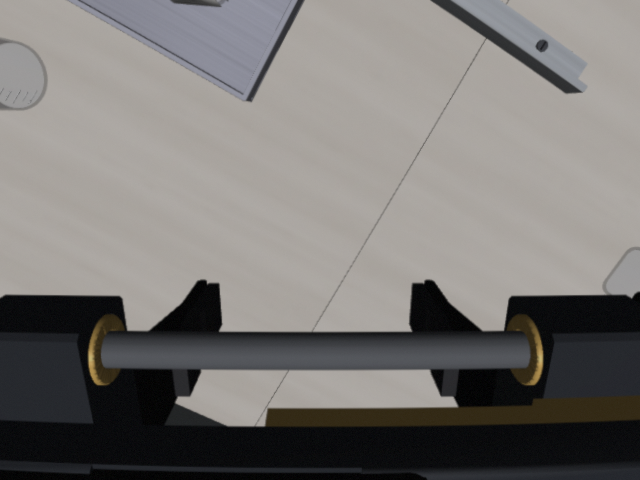

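```bash
python3 -m jog '[[[-0.03,-0.022,0],[0,0,0.0]],[[-0.04,-0.03,0],[0,0,0]],[[-0.04,-0.03,0],[0,0,0.17]],[[0,0,0],[0,0,0.18]],[[0,0,0],[0,0,0.175]]]' 0.062
python3 -m jog '[[[0,0,0],[0,0,0]],[[0,0,0],[0,0,0]]]'
python3 -c "
from h import *
c=shot('wrist','w19');need(.555,.15,.016,-1.598)"
```

```text
t: 31.22
tool_pos: [0.5494, 0.1467, 0.174]
tool_rot: [3.141, 0.001, -1.597]
ft_force: [0.8, 0.8, -0.1]
width: 0.0621
t: 31.48
tool_pos: [0.5495, 0.1453, 0.1741]
tool_rot: [-3.142, 0.0, -1.593]
ft_force: [-0.1, -0.7, -0.1]
width: 0.0619
t 31.52 pos [0.5496 0.1451 0.1741] rpy [-3.142  0.    -1.594] F [ 0.23 -0.48 -0.72] w 0.0622
shift tool [-0.0049 -0.0053  0.1581] turn z 0.004
```

View pics/w19.png

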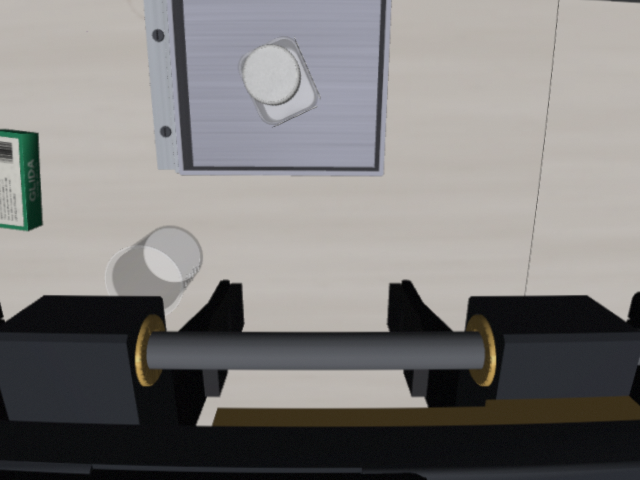

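```bash
python3 -c "
from h import *
c=load('w19');print(onz(c,[(173,255),(203,258)],0.0).round(4),onz(c,[(143,285)],.066).round(4))
print(onz(c,[(180,174),(384,175)],.03).round(4))
c=load('t18');cr=lambda L:np.array(L,float)/4+[180,150]-0.375
print(onz(c,cr([(152,342),(392,133)]),.03).round(4))
"
```

```text
[[0.5141 0.2687 0.    ]
 [0.5108 0.2429 0.    ]] [[0.5142 0.2686 0.066 ]]
[[0.5872 0.2449 0.03  ]
 [0.5829 0.0941 0.03  ]]
[[0.5856 0.2382 0.03  ]
 [0.7099 0.0896 0.03  ]]
```

```bash
python3 -m jog '[[[0,0,0.04],[0,0,0]],[[0,0,0.04],[0,0,0]],[[0,0,0.04],[0,0,0]],[[0,0,0.03],[0,0,0]],[[0,0,0.009],[0,0,0]]]'
python3 -m jog '[[[0,-0.006,0],[0,0,0]],[[0,-0.006,0],[0,0,0]],[[0,-0.004,0],[0,0,0]],[[0,-0.002,0],[0,0,0]],[[0,-0.002,0],[0,0,0]]]'
python3 -m jog '[[[0,-0.002,0],[0,0,0]],[[0,-0.002,0],[0,0,0]]]'
```

```text
t: 32.15
tool_pos: [0.5484, 0.1446, 0.0133]
tool_rot: [3.138, -0.001, -1.596]
ft_force: [0.3, 1.3, 0.2]
width: 0.0625
t: 32.78
tool_pos: [0.5698, 0.1446, 0.0153]
tool_rot: [-3.141, 0.0, -1.597]
ft_force: [-0.2, -0.2, -0.3]
width: 0.0614
t: 33.02
tool_pos: [0.5736, 0.1445, 0.015]
tool_rot: [3.141, -0.0, -1.597]
ft_force: [-0.3, -0.4, -0.3]
width: 0.062
```

```bash
python3 -m jog '[[[0,-0.002,0],[0,0,0]],[[0,-0.002,0],[0,0,0]]]'
python3 -m jog '[[[0,-0.002,0],[0,0,0]],[[0,0,0],[0,0,0]]]'
python3 -m jog '[[[0,-0.002,0],[0,0,0]],[[0,0,0],[0,0,0]]]'
```

```text
t: 33.28
tool_pos: [0.5738, 0.1444, 0.0147]
tool_rot: [3.134, -0.002, -1.597]
ft_force: [-10.5, 0.9, 9.0]
width: 0.0617
t: 33.52
tool_pos: [0.5738, 0.1444, 0.0146]
tool_rot: [3.13, -0.003, -1.597]
ft_force: [-12.3, -0.2, 9.8]
width: 0.062
t: 33.78
tool_pos: [0.5738, 0.1444, 0.0145]
tool_rot: [3.126, -0.004, -1.597]
ft_force: [-16.9, 0.6, 14.6]
width: 0.062
```

```bash
python3 -m jog '[[[0,0.015,0],[0,0,0]],[[0,0.01,-0.01],[0,0,0]],[[0,0,-0.05],[0,0,0]],[[0,0,-0.06],[0,0,0]],[[0,0,-0.06],[0,0,0]]]'
python3 -m jog '[[[0.05,0,0],[0,0,0]],[[0.05,0,0],[0,0,0]],[[0.05,0,0],[0,0,0]],[[0.05,0,0],[0,0,0]],[[0,0,0],[0,0,0]]]'
python3 -m jog '[[[0,0,0],[0,0,0]]]'
python3 -c "
from h import *
shot('scene','s20');c=shot('top','t20')
im=cv2.imread('pics/t20.png');cv2.imwrite('pics/t20c.png',cv2.resize(im[150:300,180:380],None,fx=4,fy=4,interpolation=cv2.INTER_CUBIC))"
```

```text
t: 34.4
tool_pos: [0.5568, 0.1448, 0.1977]
tool_rot: [-3.14, 0.0, -1.597]
ft_force: [1.5, -0.0, 0.3]
width: 0.0621
t: 35.02
tool_pos: [0.5512, -0.0607, 0.1957]
tool_rot: [-3.14, -0.003, -1.606]
ft_force: [-0.0, 1.4, 0.3]
width: 0.062
t: 35.15
tool_pos: [0.5516, -0.0543, 0.1956]
tool_rot: [-3.14, 0.001, -1.597]
ft_force: [-0.1, 1.1, -0.6]
width: 0.062
```

View pics/t20c.png

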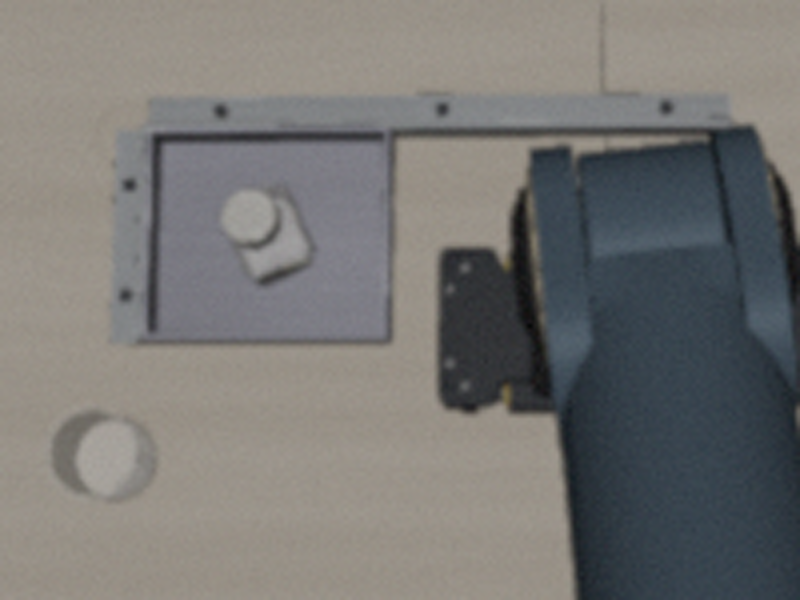

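View pics/s20.png

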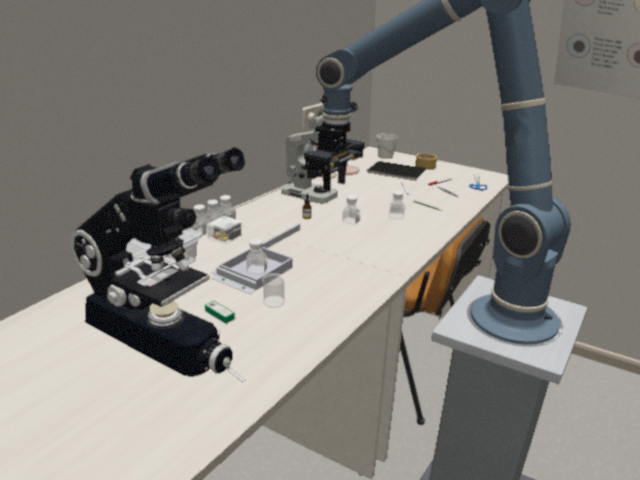

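View pics/t20.png

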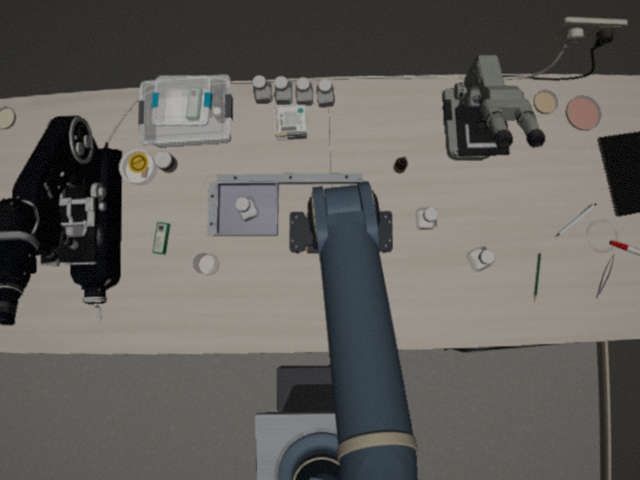

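The tray sits snug against both bars at about (215–278, 183–236) px. The flask stands in it with its cap near (243, 205). The two empties stand at (427, 215) and (482, 258), and the beaker, slide pack and dropper look the same as in the first picture.

```bash
python3 -c "
from bench import sign_off,observe
print(observe()['t'],observe()['dq'].round(3));sign_off()"
```

```text
35.25 [-0.007  0.004 -0.     0.     0.003  0.     0.001]
the job is handed in; nothing more can be done
```

The job is done and handed in at 35 s: the full flask stands upright in the tray, and the tray is fully home against both bars.

- **Finding the full flask:** I hefted all three. They read about 0.8 N, 0.6 N and 3.6 N. The third, nearest the robot, is the full one. I set the two empties back upright where they stood.
- **Pushing the tray:** I pushed it squarely onto the long bar, then along it to the short bar, and finished with a check push towards the long bar. On each push the tool stopped against firm resistance of about 17 to 23 N.
- **Last checks:** The final pictures show the tray in the corner with no visible gap. The empties are upright on the table, the beaker, dropper and slide pack look unmoved, and the gripper is clear of everything. No check failed. In an earlier wrist picture the tray's left-hand corner came out about 6 mm different in y from the overhead camera. I put that down to the lens edge, as the contact forces and the overhead view both show the tray home.

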